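Test the rubber sole of a sanding block with a pin hardness gauge and sort it

ROBOT

A 6-joint arm with a two-finger parallel gripper is mounted at the origin on the work surface. World frame = base frame: x ahead of the robot, y to its left, z up, the work surface at z = 0. Lengths are in m, angles in rad, forces in N, time in s.
With the tool pointing down it reaches from about 0.3 to 0.775 m from the base axis. Payload 14.6 kg.
Tool frame: the origin (TCP) lies at the very end of the fingers, on their centre line; the grasp point (between the pads) lies 19 mm behind it; z points along the fingers, y is the line along which they close (so a half turn about z gives the same grasp; the last joint's range is limited). The gripper opens to 94 mm and grips with 3 to 60 N. Pads are 16 mm wide; open, the fingers measure 119 mm over their backs; the gripper's body (75 mm by 177 mm) begins 78 mm behind the grasp point.
Start: joints at [-1.352, 0.3, 1.521, -0, 1.321, -0.067], TCP at [0.155, -0.528, 0.205] pointing down, gripper open.
Joint ranges: [-3.03, 3.03], [-0.79, 2.21], [0.23, 2.52], [-1.04, 4.18], [0, 3.07], [-2.55, 2.55]. Speed limits (rad/s): [2.22, 2.22, 2.57, 3.14, 3.14, 3.14].

INTERFACE

Orientations are given as [roll, pitch, yaw] about the fixed x, y, z axes, in that order (R = Rz(yaw) Ry(pitch) Rx(roll)).
In Python, from station import ctrl, cams gives the robot as it stands. The module is installed in compiled form; this text tells all that it offers.
- The arm moves only by the tool arm_command, never from a script. Its argument "plan" is a list that holds one entry, the list of rows, each a list of 7 numbers: the shift along the tool's x, y, z in a scale on which 1.0 is 800 mm, then the turn, a rotation vector about the tool's x, y, z in parts of the range, where 1.0 means pi rad, then the closure, from -1 (fully open) to 1 (shut). A call has 1 to 12 rows; each row is the pose to reach, as a shift and turn from the pose commanded when the call began, along the tool's axes at that moment; what a row does not reach only later rows make up. A row lasts 1/10 s, in which the tool goes at most 50 mm and 8.59 degrees, less where a joint would pass 70% of its speed; a pose out of reach is approached as far as the arm can. A call with a gripper value outside its range is refused whole. The fingers move at their own pace and stop on an object; "squeeze" is the grip in N (left out, the last holds). Time passes only in rows, so rows that repeat a pose let the fingers close. It gives the time, the measured TCP pose, the force, the opening and the grip force at its end, in the units of the state.
- ctrl.get_obs(): the state, without advancing time (a new reading comes with each control period).
- cams.camera(name): name is "scene" or "top" or "wrist"; returns (picture, depth): 480x640x3 uint8, blue, green, red; 480x640 float32, m along the optical axis (not along the pixel's ray), 0 where there is no reading.
- cams.camera_info(name): a dict with "fx", "fy", "cx", "cy" (pixels), "world_to_cam" (4x4, takes a point from world to camera coordinates). Camera axes: x right, y down, z forward; pixel columns grow to the right and rows downward; lengths in m; the calibration is good to about 2 mm. A picture is of the moment at which its call begins: read the wrist's pose just before it. camera_info takes no time and is no camera call; for the wrist camera it gives the pose at the moment of the call.
- ctrl.hand_in(): hands the job in; it is judged then, once.
The state is a dict: "time_s": time; "qpos": joint angles; "joint_vel": joint speeds; "tau": joint torques, N m; "ee_pos": TCP position; "eef_rot": TCP orientation; "force": force on the tool from outside, world axes, zero at the start; "moment": the same for the moment, N m; "grip_width": finger opening in m; "grip_force": force on a finger pad.
Only numpy, scipy, OpenCV 4.12 (cv2) and the standard library are available. Lean on these libraries where they do the work, as an engineer would, in place of code of your own. Each camera call takes 0.05 s, during which the arm holds its last target. There are 200 camera calls.

TASK

Find out whether the sponge-rubber sole of this sanding block is hard or soft: take the hardness gauge from its wooden stand, press it squarely onto the middle of the sole until its foot bears flat with about 15 N (never more than 25 N), hold it there for a full second, and put the gauge back upright in its stand. Then read the red ring on the gauge's stem and lay the block, sole up, in the yellow tray if the ring has been pushed up to the yellow band (hard), or in the green tray if it has stayed in the green band (soft). Leave the jar, the shell ring and the brush alone, and do not let the block drop.

Things in the scene. Friction and masses are not known exactly. Their poses are not given: they have to be found in the camera images.
- block: sanding block, sole up, 112 mm long (x), 56 mm wide (y), 0.3 kg. Origin: centre of underside, z up. Plywood 24 mm high; on it a dark sponge-rubber sole 110 x 54 mm, hand-glued, 18 to 28 mm thick: its top, 42 to 52 mm above the underside, must be felt. The pin sinks into it anywhere, deeper if soft; under the flat foot it yields 1 mm per 8 N. Grasp it low across the width.
- gauge: hardness gauge, upright in the stand, 0.2 kg. Origin: centre of its foot's underside, z up. Steel foot 40 mm across, 6 mm thick; neck; black round grip 30 mm across from z 22 to 62 mm (take it from above at 45 mm); stem 18 mm across to 88 mm, green from 62 to 75, yellow from 75 to 88 mm, cap to 92 mm; on the stem the red ring, 27 mm across. A 6 mm sprung pin juts 15 mm below the foot.
- pin (a joint): how far the sprung pin is pushed into the gauge, m: 0 fully out (15 mm), 0.015 tip level with the foot. Its spring takes 0.5 N plus 0.5 N per mm (ring drag 0.8 N more), so that a push above 9 N is surely borne by the foot. It springs back when lifted. With the foot flat on a sole it reads 2 to 11 mm, more if the sole is harder.
- ring (a joint): reading of the red drag ring, m: 0 at the start, pushed up by the pin (same travel less about 0.4 mm), left at its highest point by friction. Ring 3 mm high, its middle 68.5 mm above the foot's underside plus the reading. Its middle enters the yellow band at 0.0065: above is hard (yellow tray), below soft (green); within 0.8 mm of that either tray will do.
- stand: fixed wooden stand of the gauge, 76 x 76 x 32 mm, origin at the centre of its underside on the bench, z up. In its top a round recess 44 mm across and 10 mm deep, with a 3 mm chamfer at its mouth, takes the gauge's foot; a 19 mm bore below it, down to the bench, leaves the pin free.
- stand_seat (a point): centre of the floor of the stand's recess, 22 mm above the bench: the gauge's origin lies here when seated
- green_tray: green open plastic tray for soft blocks, fixed, 160 mm (its x) by 210 mm (its y), 35 mm high, walls and floor 4 mm thick; origin at the centre of its underside
- yellow_tray: yellow open plastic tray for hard blocks, same size and origin as the green one
- jar: bystander: amber jar with black lid, 56 mm across, 75 mm high, origin at the centre of its underside
- shell: bystander: short ring of birch drum shell, 90 mm across, 40 mm high, standing on its rim, origin at the centre of its underside
- brush: bystander: glue brush lying on the bench, about 0.2 m long

How it is judged:
By the outcome, as a careful person would: the job done as asked, in the order asked, and still so for the second after the job is handed in, with the robot touching nothing.
It also fails if it takes over 70 s, if anything falls off the work surface, if the arm or the gripper's body presses on something with over 40 N, if the wrist force passes 120 N, or if a joint passes its speed limit or range.

## Working session

There is one attempt and no reset: what is moved stays moved. The work goes in short steps, Python scripts to look and compute and a tool call to move; the robot and the scene stay as the last step left them, time stands still between calls to the robot, and variables do not carry over. Pictures are saved under pics/ and viewed, at most 10 in all, crops included, and the job is handed in when it is done.

Besides the shell and the picture viewer there is one more tool, called as name([rows], argument=value, ...), one row to a line, values as JSON. arm_command: Moves the arm, as the interface text tells. Its arguments: {"type":"object","properties":{"plan":{"type":"array"},"squeeze":{"type":"number"}},"required":["plan"]}

```bash
mkdir -p pics
cat > h.py <<'E'
import numpy as np, cv2
from station import ctrl, cams
from scipy.spatial.transform import Rotation as R
def snap(n,f):
    info=cams.camera_info(n); im,d=cams.camera(n); cv2.imwrite(f'pics/{f}.png',im); np.savez(f'pics/{f}.npz',im=im,d=d,W=info['world_to_cam'],k=[info[a] for a in('fx','fy','cx','cy')]); return im,d,info
def cloud(d,i):
    v,u=np.mgrid[:480,:640]; p=np.stack([(u-i['cx'])/i['fx']*d,(v-i['cy'])/i['fy']*d,d],-1)
    T=np.linalg.inv(i['world_to_cam']); return p@T[:3,:3].T+T[:3,3]
def ray(u,v,z,i):
    T=np.linalg.inv(i['world_to_cam']); r=T[:3,:3]@[(u-i['cx'])/i['fx'],(v-i['cy'])/i['fy'],1]; return T[:3,3]+r*(z-T[2,3])/r[2]
def proj(p,i):
    c=i['world_to_cam']@np.r_[p,1]; return i['fx']*c[0]/c[2]+i['cx'],i['fy']*c[1]/c[2]+i['cy']
def tool(p):
    "shift in tool axes mm to reach world p"
    o=ctrl.get_obs(); return 1000*rot(o).T@(np.array(p)-o['ee_pos'])
def rot(o): return R.from_euler('xyz',o['eef_rot']).as_matrix()
E
python3 - <<'E'
from h import *
o=ctrl.get_obs(); print({k:np.round(v,4) for k,v in o.items()}); print(rot(o).round(3))
a=snap('top','top0')[0]; b=snap('scene','scene0')[0]
E
```

```text
{'time_s': np.float64(0.0), 'qpos': array([-1.3516,  0.3005,  1.5216,  0.    ,  1.3207, -0.0666]), 'joint_vel': array([-0.0014,  0.    , -0.0006, -0.0001, -0.0014,  0.0004]), 'tau': array([-2.80000e-03, -5.31808e+01, -3.52733e+01,  7.07000e-02,
        2.43000e-02, -1.00000e-04]), 'ee_pos': array([ 0.155 , -0.5274,  0.2049]), 'eef_rot': array([-3.1405e+00, -1.0000e-04,  2.8580e-01]), 'force': array([ 0.4861, -0.6779, -1.5872]), 'moment': array([-0.007 ,  0.0165,  0.0084]), 'grip_force': np.float64(0.0), 'grip_width': np.float64(0.0937)}
[[ 0.959  0.282 -0.   ]
 [ 0.282 -0.959  0.001]
 [ 0.    -0.001 -1.   ]]
```

View pics/top0.png

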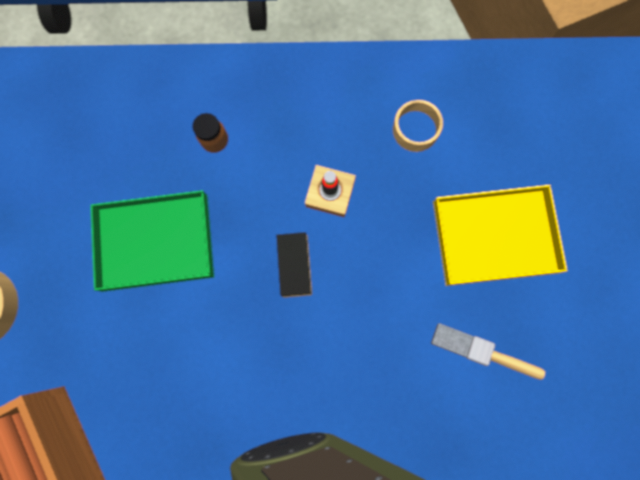

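View pics/scene0.png

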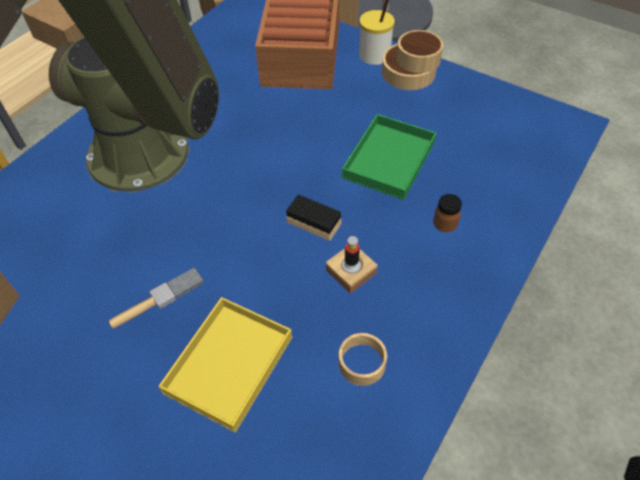

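The top view shows the block at (294,264), the stand at (330,190) with the gauge upright in it, the green tray at (152,241) and the yellow tray at (500,235). The scene view agrees: block (314,217), gauge (352,255).

```bash
cat > m.py <<'E'
from h import *
def load(f):
    z=np.load(f'pics/{f}.npz'); i=dict(zip(('fx','fy','cx','cy'),z['k'])); i['world_to_cam']=z['W']; return z['im'],z['d'],i
if __name__=='__main__':
  for f in('top0','scene0'):
    im,d,i=load(f); P=cloud(d,i); h=cv2.cvtColor(im,cv2.COLOR_BGR2HSV); z=P[...,2]
    print(f,'cam',np.linalg.inv(i['world_to_cam'])[:3,3].round(3),i['fx'])
    near=(abs(P[...,0]-.55)<.35)&(abs(P[...,1])<.5)
    print('bench z',np.median(z[near&(h[...,0]>100)&(h[...,0]<120)]))
    for n,m in dict(dark=(h[...,2]<70)&(z>.03)&(z<.06),wood=(h[...,0]>8)&(h[...,0]<25)&(h[...,1]>60)&(z>.027)&(z<.036),green=(h[...,0]>50)&(h[...,0]<75)&(h[...,1]>100),yel=(h[...,0]>24)&(h[...,0]<34)&(h[...,1]>180),red=((h[...,0]<6)|(h[...,0]>174))&(h[...,1]>150)&(z>.07)).items():
        m=(m&near).astype(np.uint8)
        k,l,s,c=cv2.connectedComponentsWithStats(m)
        for j in range(1,k):
            if s[j,4]<25: continue
            q=P[l==j]; r=cv2.minAreaRect((q[:,:2]*1000).astype(np.float32))
            print(n,s[j,4],'px',c[j].round(),'rect',np.round(r[0]),np.round(r[1]),round(r[2],1),'z',np.percentile(q[:,2],[5,50,95]).round(4),'mean',q.mean(0).round(4))
E
python3 m.py
```

```text
top0 cam [ 0.381 -0.02   0.954] 516.0799220697505
bench z -0.00022340080839666765
dark 1683 px [293. 264.] rect [491.  51.] [107.  51.] 4.4 z [0.0418 0.0444 0.0471] mean [0.4903 0.0513 0.0444]
wood 49 px [428. 108.] rect [ 785. -203.] [45.  8.] 51.0 z [0.0273 0.0324 0.0354] mean [ 0.7872 -0.2021  0.0316]
wood 78 px [412. 141.] rect [ 727. -172.] [81. 27.] 74.3 z [0.0277 0.0318 0.0356] mean [ 0.7222 -0.1691  0.0318]
wood 45 px [217. 144.] rect [724. 197.] [11. 43.] 39.4 z [0.0274 0.0317 0.0355] mean [0.7217 0.1969 0.0315]
wood 1078 px [330. 191.] rect [631. -14.] [75. 76.] 74.0 z [0.0286 0.0315 0.0344] mean [ 0.6273 -0.0147  0.0315]
wood 152 px [ 65. 413.] rect [239. 444.] [88.  4.] 28.5 z [0.0276 0.0316 0.0355] mean [0.2386 0.4439 0.0315]
green 9922 px [151. 241.] rect [520. 199.] [476. 205.] 80.8 z [0.001  0.0041 0.033 ] mean [0.5406 0.3197 0.0114]
yel 10238 px [499. 235.] rect [ 519. -215.] [180. 443.] 13.3 z [0.0012 0.0044 0.0341] mean [ 0.546  -0.3252  0.0126]
red 77 px [330. 184.] rect [625. -15.] [15. 26.] 2.5 z [0.0823 0.0905 0.0938] mean [ 0.6237 -0.0147  0.0892]
scene0 cam [
[... 1152 characters left out ...]
 [ 0.6011 -0.2118  0.0319]
wood 100 px [363. 341.] rect [ 743. -158.] [75. 32.] 27.3 z [0.0272 0.0311 0.0354] mean [ 0.7419 -0.153   0.031 ]
wood 98 px [360. 374.] rect [ 772. -209.] [81. 27.] 31.0 z [0.0274 0.0322 0.0358] mean [ 0.7712 -0.2135  0.032 ]
wood 35 px [165. 378.] rect [ 475. -416.] [ 7. 35.] 13.7 z [0.0279 0.0333 0.0357] mean [ 0.4753 -0.415   0.0326]
wood 66 px [194. 404.] rect [ 550. -423.] [64.  5.] 7.3 z [0.0297 0.0337 0.0357] mean [ 0.5517 -0.4236  0.0331]
green 4688 px [389. 156.] rect [539. 316.] [160. 219.] 7.2 z [0.0004 0.0051 0.0328] mean [0.536  0.3191 0.0097]
red 45 px [351. 250.] rect [632. -19.] [24. 15.] 21.7 z [0.0815 0.0899 0.0934] mean [ 0.6326 -0.0199  0.0891]
```

The rows are not in the units I measure in: shifts go in shares of 800 mm and turns go in shares of pi rad. I convert before sending: 600 mm / 800 = 0.75, -358 mm / 800 = -0.4475, 0.2 rad / 3.1416 = 0.0637.

arm_command([
  [[0.75,-0.4475,0,0,0,0.0637,-1],[0.75,-0.4475,0,0,0,0.0637,-1],[0.75,-0.4475,0,0,0,0.0637,-1],[0.75,-0.4475,0,0,0,0.0637,-1],[0.75,-0.4475,0,0,0,0.0637,-1],[0.75,-0.4475,0,0,0,0.0637,-1],[0.75,-0.4475,0,0,0,0.0637,-1],[0.75,-0.4475,0,0,0,0.0637,-1],[0.75,-0.4475,0,0,0,0.0637,-1],[0.75,-0.4475,0,0,0,0.0637,-1],[0.75,-0.4475,0,0,0,0.0637,-1],[0.75,-0.4475,0,0,0,0.0637,-1]],
])

```text
time_s: 1.3
ee_pos: [0.5625, -0.0869, 0.2052]
eef_rot: [-3.142, 0.0, 0.086]
force: [0.9, 1.0, 0.5]
grip_width: 0.0939
grip_force: 0.0
```

Run:
```python
from h import *
im,d,i=snap('wrist','w1'); o=ctrl.get_obs(); print(o['time_s'],o['ee_pos'],o['eef_rot'],o['force'])
print('cam',np.linalg.inv(i['world_to_cam']).round(3)); print(tool([.6305,-.0145,.2]), proj([.6305,-.0145,.114],i),proj([.491,.051,.045],i))
```

```text
1.35 [ 0.56564897 -0.08220341  0.20476508] [-3.14018767e+00 -3.90190566e-04  8.92621344e-02] [ 2.77901521  4.44186425 -0.57082445]
cam [[ 0.086 -0.968 -0.234  0.63 ]
 [-0.996 -0.083 -0.02  -0.082]
 [ 0.     0.235 -0.972  0.384]
 [ 0.     0.     0.     1.   ]]
[ 70.62630441 -61.64601348   4.87925188] (np.float64(226.51987848073077), np.float64(142.98651533656326)) (np.float64(175.47752515525755), np.float64(280.34456566620406))
```

View pics/w1.png

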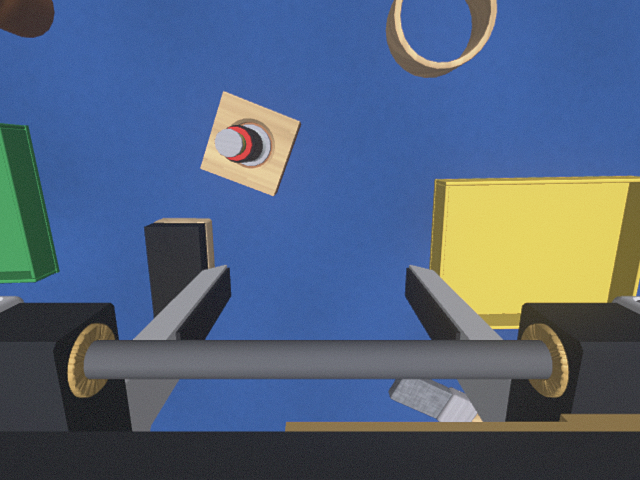

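The wrist view shows the gauge cap at (232,143), the stand around (250,143) and the sole's top end at (178,225). I'll refine these from here.

Run:
```python
from m import *
im,d,i=load('w1'); P=cloud(d,i); h=cv2.cvtColor(im,cv2.COLOR_BGR2HSV); z=P[...,2]
box=np.zeros(z.shape,bool); box[80:205,190:310]=1
for n,m in dict(cap=box&(z>.108)&(z<.118),stand=box&(z>.029)&(z<.034)&(h[...,1]>60)&(h[...,0]<25),foot=box&(z>.024)&(z<.0285)).items():
    q=P[m]; r=cv2.minAreaRect((q[:,:2]*1000).astype(np.float32)); print(n,m.sum(),np.round(r[0],1),np.round(r[1],1),r[2],q.mean(0).round(4),np.median(q[:,2]))
# red ring
m=box&((h[...,0]<6)|(h[...,0]>174))&(h[...,1]>150); print('red z',np.percentile(z[m],[5,50,95]))
# cap circle by ray
g=(box&(h[...,1]<60)&(z>.1)).astype(np.uint8); c=max(cv2.findContours(g,0,2)[0],key=cv2.contourArea); (u,v),rr=cv2.minEnclosingCircle(c); print(u,v,rr,ray(u,v,.114,i))
```

```text
cap 635 [630.8 -15.5] [20.  20.3] 12.57622241973877 [ 0.6308 -0.0157  0.1137] 0.11369198192392055
stand 4289 [630.7 -15.4] [76.2 75.7] 74.06166076660156 [ 0.6321 -0.0174  0.0317] 0.03170603225357016
foot 350 [627.8 -24.5] [57.1 73.3] 74.19442749023438 [ 0.6297 -0.026   0.0274] 0.027591618004054436
red z [0.09049357 0.09173427 0.09298777]
228.5 142.5 14.916534423828125 [ 0.63097312 -0.01594731  0.114     ]
```

Scaled: 71 mm / 800 = 0.0888, -61 mm / 800 = -0.0763.

arm_command([
  [[0.0888,-0.0763,0,0,0,0,-1],[0.0888,-0.0763,0,0,0,0,-1],[0.0888,-0.0763,0,0,0,0,-1],[0.0888,-0.0763,0.05,0,0,0,-1],[0.0888,-0.0763,0.05,0,0,0,-1],[0.0888,-0.0763,0.05,0,0,0,-1]],
])

```text
time_s: 1.95
ee_pos: [0.6265, -0.0225, 0.1657]
eef_rot: [-3.141, 0.001, 0.085]
force: [0.6, -0.1, 0.8]
grip_width: 0.0938
grip_force: 0.0
```

Run:
```python
from h import *
o=ctrl.get_obs(); print(o['time_s'],o['ee_pos'],o['eef_rot'],o['force']);print(tool([.6308,-.0156,.048]))
```

```text
1.95 [ 0.62653841 -0.02246281  0.16567161] [-3.14135259e+00  1.45958454e-03  8.52917013e-02] [ 0.64011651 -0.05435432  0.79503805]
[  5.00247937  -6.44657932 117.6659802 ]
```

Scaled: 117.5 mm / 800 = 0.1469, 110 mm / 800 = 0.1375.

arm_command([
  [[0.0063,-0.0081,0,0,0,0,-1],[0.0063,-0.0081,0.0375,0,0,0,-1],[0.0063,-0.0081,0.075,0,0,0,-1],[0.0063,-0.0081,0.1125,0,0,0,-1],[0.0063,-0.0081,0.1375,0,0,0,-1],[0.0063,-0.0081,0.1469,0,0,0,-1],[0.0063,-0.0081,0.1469,0,0,0,-1],[0.0063,-0.0081,0.1469,0,0,0,-1]],
])

```text
time_s: 2.75
ee_pos: [0.6323, -0.0151, 0.0497]
eef_rot: [3.141, -0.002, 0.086]
force: [-0.2, 0.1, -0.1]
grip_width: 0.0942
grip_force: 0.0
```

Run:
```python
from h import *
o=ctrl.get_obs(); print(o['time_s'],o['ee_pos'],o['eef_rot'],o['force']);print(tool([.6308,-.0156,.048]))
```

```text
2.75 [ 0.63231755 -0.01510246  0.04973879] [ 3.14124873e+00 -2.31718126e-03  8.57270793e-02] [-0.18483639  0.12858787 -0.06068556]
[-1.5586061   0.36518482  1.73530699]
```

Scaled: 1.5 mm / 800 = 0.0019, -1 mm / 800 = -0.0013.

arm_command([
  [[-0.0013,0.0005,0.0019,0,0,0,-0.5],[-0.0013,0.0005,0.0019,0,0,0,0],[-0.0013,0.0005,0.0019,0,0,0,0.2],[-0.0013,0.0005,0.0019,0,0,0,0.3],[-0.0013,0.0005,0.0019,0,0,0,0.4],[-0.0013,0.0005,0.0019,0,0,0,1],[-0.0013,0.0005,0.0019,0,0,0,1],[-0.0013,0.0005,0.0019,0,0,0,1],[-0.0013,0.0005,0.0019,0,0,0,1],[-0.0013,0.0005,0.0019,0,0,0,1],[-0.0013,0.0005,0.0019,0,0,0,1],[-0.0013,0.0005,0.0019,0,0,0,1]],
], squeeze=40)

```text
time_s: 3.95
ee_pos: [0.6304, -0.0155, 0.0464]
eef_rot: [-3.142, 0.0, 0.086]
force: [0.7, 1.5, 0.3]
grip_width: 0.0295
grip_force: 40.0
```

Run:
```python
from h import *
for k in range(3):
  o=ctrl.get_obs(); print(o['time_s'],o['ee_pos'],o['eef_rot'],o['force'],o['moment'],o['grip_width'],o['grip_force'])
```

```text
3.95 [ 0.63043109 -0.01552649  0.04642141] [-3.14153926e+00  2.61350051e-05  8.58128503e-02] [0.69667966 1.50922792 0.32359314] [ 0.13577727 -0.04646134  0.06891606] 0.029547750435735917 39.99962389469147
3.95 [ 0.63043109 -0.01552649  0.04642141] [-3.14153926e+00  2.61350051e-05  8.58128503e-02] [0.69667966 1.50922792 0.32359314] [ 0.13577727 -0.04646134  0.06891606] 0.029547750435735917 39.99962389469147
3.95 [ 0.63043109 -0.01552649  0.04642141] [-3.14153926e+00  2.61350051e-05  8.58128503e-02] [0.69667966 1.50922792 0.32359314] [ 0.13577727 -0.04646134  0.06891606] 0.029547750435735917 39.99962389469147
```

Scaled: -132 mm / 800 = -0.165, -110 mm / 800 = -0.1375.

arm_command([
  [[0,0,-0.0063,0,0,0,1],[0,0,-0.0188,0,0,0,1],[0,0,-0.0438,0,0,0,1],[0,0,-0.075,0,0,0,1],[0,0,-0.1125,0,0,0,1],[-0.025,-0.015,-0.1125,0,0,0,1],[-0.0625,-0.0375,-0.1125,0,0,0,1],[-0.1,-0.06,-0.1125,0,0,0,1],[-0.1375,-0.0825,-0.1125,0,0,0,1],[-0.165,-0.0975,-0.1125,0,0,0,1],[-0.165,-0.0975,-0.1125,0,0,0,1],[-0.165,-0.0975,-0.1125,0,0,0,1]],
])

```text
time_s: 5.15
ee_pos: [0.4927, 0.0508, 0.1375]
eef_rot: [3.141, -0.002, 0.086]
force: [0.3, 0.7, -1.8]
grip_width: 0.0297
grip_force: 40.0
```

Run:
```python
from h import *
for n in('scene','top','wrist'):
  im,d,i=snap(n,n+'2'); P=cloud(d,i); h=cv2.cvtColor(im,cv2.COLOR_BGR2HSV); z=P[...,2]
  m=((h[...,2]<80)&(z>.037)&(z<.057)&(abs(P[...,0]-.491)<.08)&(abs(P[...,1]-.051)<.05)); q=P[m]
  r=cv2.minAreaRect((q[:,:2]*1000).astype(np.float32)); print(n,m.sum(),np.round(r[0],1),np.round(r[1],1),r[2],np.percentile(q[:,2],[5,25,50,75,95]).round(4))
o=ctrl.get_obs(); print(o['time_s'],o['ee_pos'],o['eef_rot'],o['force'],o['moment'],o['grip_width'],o['grip_force'])
cv2.imwrite('pics/s2c.png',cv2.resize(cv2.imread('pics/scene2.png')[120:300,220:440],None,fx=3,fy=3))
```

```text
scene 988 [492.3  52.4] [110.5  57.6] 5.818398475646973 [0.0396 0.0424 0.0441 0.0454 0.0474]
top 3 [487.2  76.4] [3.6 0.4] 89.519287109375 [0.0442 0.0442 0.0442 0.0459 0.0473]
wrist 4805 [509.9  52.7] [73.9 52.9] 4.417598247528076 [0.0434 0.0441 0.0445 0.045  0.0457]
5.3 [0.49293207 0.0504383  0.13661837] [ 3.14150733e+00 -3.51186754e-04  8.52773522e-02] [ 0.57923496  0.48512935 -1.17538268] [ 0.00897343 -0.01232604 -0.03418533] 0.02962762492264531 39.99885678291321
```

View pics/s2c.png

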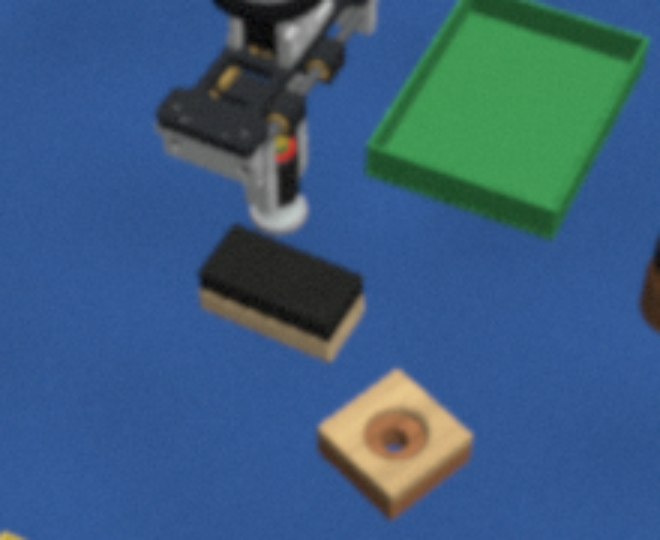

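The gauge is held upright above the block. The stand is empty at (395,440) in the crop. Now I lower it to just above foot contact.

Scaled: 64 mm / 800 = 0.08, -1.5 mm / 800 = -0.0019.

arm_command([
  [[-0.0013,-0.0019,0,0,0,0,1],[-0.0013,-0.0019,0.0188,0,0,0,1],[-0.0013,-0.0019,0.0375,0,0,0,1],[-0.0013,-0.0019,0.0525,0,0,0,1],[-0.0013,-0.0019,0.0625,0,0,0,1],[-0.0013,-0.0019,0.0688,0,0,0,1],[-0.0013,-0.0019,0.0725,0,0,0,1],[-0.0013,-0.0019,0.0763,0,0,0,1],[-0.0013,-0.0019,0.08,0,0,0,1],[-0.0013,-0.0019,0.08,0,0,0,1],[-0.0013,-0.0019,0.08,0,0,0,1]],
])

```text
time_s: 6.4
ee_pos: [0.4913, 0.0522, 0.0727]
eef_rot: [3.142, -0.0, 0.086]
force: [-0.0, -1.7, -0.3]
grip_width: 0.0293
grip_force: 40.0
```

Scaled: 1 mm / 800 = 0.0013.

arm_command([
  [[0,0,0.0013,0,0,0,1],[0,0,0.0013,0,0,0,1]],
])

```text
time_s: 6.6
ee_pos: [0.4912, 0.0522, 0.0716]
eef_rot: [3.142, -0.0, 0.086]
force: [0.2, -0.8, 0.9]
grip_width: 0.03
grip_force: 40.0
```

Scaled: 1 mm / 800 = 0.0013.

arm_command([
  [[0,0,0.0013,0,0,0,1],[0,0,0.0013,0,0,0,1]],
])

```text
time_s: 6.8
ee_pos: [0.4912, 0.0522, 0.0705]
eef_rot: [3.142, -0.0, 0.086]
force: [0.7, 0.2, -0.2]
grip_width: 0.0293
grip_force: 40.0
```

Scaled: 1 mm / 800 = 0.0013.

arm_command([
  [[0,0,0.0013,0,0,0,1],[0,0,0.0013,0,0,0,1]],
])

```text
time_s: 7.0
ee_pos: [0.4912, 0.0522, 0.0694]
eef_rot: [3.142, -0.0, 0.086]
force: [0.8, -0.6, 1.1]
grip_width: 0.0296
grip_force: 40.0
```

Scaled: 0.7 mm / 800 = 0.0009.

arm_command([
  [[0,0,0.0009,0,0,0,1],[0,0,0.0009,0,0,0,1]],
])

```text
time_s: 7.2
ee_pos: [0.4912, 0.0522, 0.0688]
eef_rot: [3.142, -0.0, 0.086]
force: [0.9, 0.5, 1.0]
grip_width: 0.0296
grip_force: 40.0
```

Scaled: 0.5 mm / 800 = 0.0006.

arm_command([
  [[0,0,0.0006,0,0,0,1],[0,0,0.0006,0,0,0,1]],
])

```text
time_s: 7.4
ee_pos: [0.4912, 0.0522, 0.0684]
eef_rot: [3.142, -0.0, 0.086]
force: [0.4, -0.8, 2.7]
grip_width: 0.0291
grip_force: 40.0
```

Scaled: 0.5 mm / 800 = 0.0006.

arm_command([
  [[0,0,0.0006,0,0,0,1],[0,0,0.0006,0,0,0,1]],
])

```text
time_s: 7.6
ee_pos: [0.4913, 0.0522, 0.068]
eef_rot: [3.142, -0.001, 0.086]
force: [-0.5, -0.2, 6.1]
grip_width: 0.0293
grip_force: 40.0
```

Scaled: 0.4 mm / 800 = 0.0005.

arm_command([
  [[0,0,0.0005,0,0,0,1],[0,0,0.0005,0,0,0,1]],
])

```text
time_s: 7.8
ee_pos: [0.4913, 0.0522, 0.0678]
eef_rot: [3.142, -0.001, 0.086]
force: [-2.1, -1.1, 8.3]
grip_width: 0.0294
grip_force: 40.0
```

arm_command([
  [[0,0,0.0005,0,0,0,1],[0,0,0.0005,0,0,0,1],[0,0,0.0005,0,0,0,1]],
])

```text
time_s: 8.1
ee_pos: [0.4914, 0.0523, 0.0676]
eef_rot: [3.142, -0.001, 0.086]
force: [-1.9, -0.7, 9.8]
grip_width: 0.0297
grip_force: 40.0
```

Scaled: 0.4 mm / 800 = 0.0005.

arm_command([
  [[0,0,0.0005,0,0,0,1],[0,0,0.0005,0,0,0,1],[0,0,0.0005,0,0,0,1]],
])

```text
time_s: 8.4
ee_pos: [0.4915, 0.0522, 0.0673]
eef_rot: [3.142, -0.001, 0.086]
force: [-2.2, -0.8, 10.9]
grip_width: 0.0295
grip_force: 40.0
```

Scaled: 0.4 mm / 800 = 0.0005.

arm_command([
  [[0,0,0.0005,0,0,0,1],[0,0,0.0005,0,0,0,1],[0,0,0.0005,0,0,0,1]],
])

```text
time_s: 8.7
ee_pos: [0.4915, 0.0522, 0.0671]
eef_rot: [3.142, -0.001, 0.086]
force: [-3.5, -0.4, 14.1]
grip_width: 0.0293
grip_force: 40.0
```

Scaled: 0.1 mm / 800 = 0.0001.

arm_command([
  [[0,0,0.0001,0,0,0,1],[0,0,0.0001,0,0,0,1],[0,0,0.0001,0,0,0,1],[0,0,0.0001,0,0,0,1],[0,0,0.0001,0,0,0,1],[0,0,0.0001,0,0,0,1],[0,0,0.0001,0,0,0,1],[0,0,0.0001,0,0,0,1],[0,0,0.0001,0,0,0,1],[0,0,0.0001,0,0,0,1],[0,0,0.0001,0,0,0,1],[0,0,0.0001,0,0,0,1]],
])

```text
time_s: 9.9
ee_pos: [0.4915, 0.0522, 0.067]
eef_rot: [3.141, -0.001, 0.086]
force: [-3.1, 0.3, 14.0]
grip_width: 0.0292
grip_force: 40.0
```

Run:
```python
from h import *
o=ctrl.get_obs(); print(o['time_s'],o['ee_pos'],o['eef_rot'],o['force'],o['moment'],o['grip_width'],o['grip_force'])
im,d,i=snap('scene','s3'); u,v=proj([.491,.052,.08],i); u,v=int(u),int(v)
cv2.imwrite('pics/s3c.png',cv2.resize(im[v-60:v+60,u-70:u+70],None,fx=5,fy=5,interpolation=2))
o=ctrl.get_obs(); print(o['force'])
```

```text
9.9 [0.49153726 0.05224672 0.06701725] [ 3.14148752e+00 -1.22506945e-03  8.58053892e-02] [-3.09401381  0.33563889 14.00834784] [-0.13166581  0.75565046 -0.01315012] 0.02917317267361182 40.00441789627075
[-2.88365147 -0.14038399 14.12884827]
```

View pics/s3c.png

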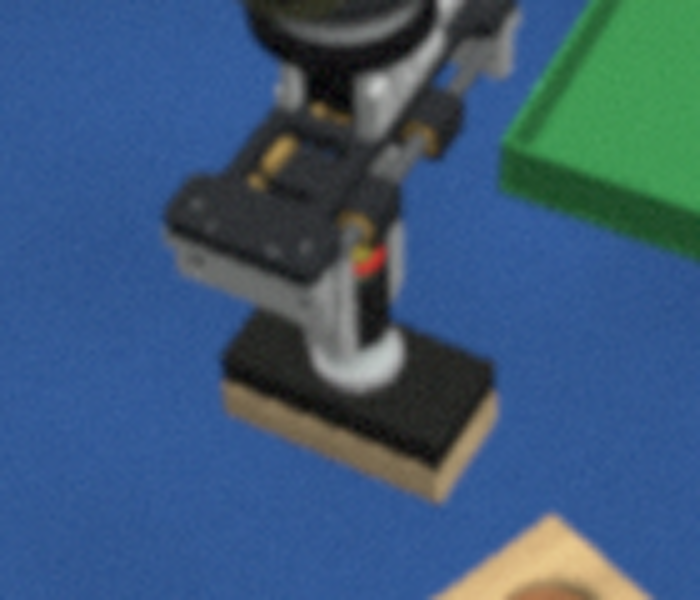

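The foot sits flat on the middle of the sole and F is about 16 N net, held for over a second. I lift and go back to the stand.

Scaled: 133 mm / 800 = 0.1663, 128 mm / 800 = 0.16.

arm_command([
  [[0,0,-0.0025,0,0,0,1],[0,0,-0.0075,0,0,0,1],[0,0,-0.0188,0,0,0,1],[0,0,-0.0438,0,0,0,1],[0,0,-0.0813,0,0,0,1],[0.0188,0.0113,-0.0875,0,0,0,1],[0.0563,0.0338,-0.0875,0,0,0,1],[0.1,0.06,-0.0875,0,0,0,1],[0.1375,0.0825,-0.0875,0,0,0,1],[0.16,0.0963,-0.0875,0,0,0,1],[0.1663,0.0988,-0.0875,0,0,0,1],[0.1663,0.0988,-0.0875,0,0,0,1]],
])

```text
time_s: 11.15
ee_pos: [0.6301, -0.015, 0.1356]
eef_rot: [-3.141, 0.001, 0.085]
force: [0.4, 0.2, -2.3]
grip_width: 0.0294
grip_force: 40.0
```

Run:
```python
from h import *
im,d,i=snap('scene','s4');imw,dw,iw=snap('wrist','w4')
o=ctrl.get_obs(); print(o['time_s'],o['ee_pos'],o['eef_rot'],o['force'],o['moment'],o['grip_width'],o['grip_force'])
print(tool([.6305,-.0155,.0464]))
p=o['ee_pos']; u,v=map(int,proj(p+[0,0,.01],i))
a=cv2.resize(im[v-50:v+70,u-60:u+60],None,fx=4.5,fy=4.5,interpolation=2)
cv2.imwrite('pics/s4c.png',a)
```

```text
11.25 [ 0.62957158 -0.01450154  0.13606724] [-3.14140918e+00  7.22774932e-04  8.62834813e-02] [-0.12895788 -0.22610628 -1.86102206] [-0.02005437 -0.00567489 -0.07429609] 0.029363003647116206 39.99886751174927
[ 0.90373612  1.09120253 89.66641029]
```

View pics/s4c.png

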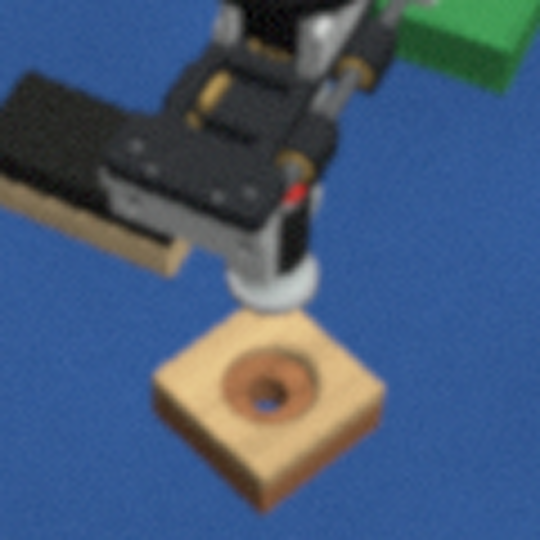

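The gauge hangs upright over the recess at (268,388) in the crop. I lower it into the seat.

Scaled: 77 mm / 800 = 0.0963, 74 mm / 800 = 0.0925.

arm_command([
  [[0.0009,0.001,0,0,0,0,1],[0.0009,0.001,0.0313,0,0,0,1],[0.0009,0.001,0.0625,0,0,0,1],[0.0009,0.001,0.085,0,0,0,1],[0.0009,0.001,0.0925,0,0,0,1],[0.0009,0.001,0.0963,0,0,0,1],[0.0009,0.001,0.0963,0,0,0,1],[0.0009,0.001,0.0963,0,0,0,1]],
])

```text
time_s: 12.05
ee_pos: [0.6316, -0.0158, 0.0602]
eef_rot: [3.141, -0.002, 0.086]
force: [-0.4, 1.1, -2.6]
grip_width: 0.0297
grip_force: 40.0
```

Scaled: 6 mm / 800 = 0.0075, 4 mm / 800 = 0.005.

arm_command([
  [[0,0,0.0025,0,0,0,1],[0,0,0.005,0,0,0,1],[0,0,0.0075,0,0,0,1],[0,0,0.0075,0,0,0,1]],
])

```text
time_s: 12.45
ee_pos: [0.631, -0.0158, 0.0527]
eef_rot: [-3.142, 0.001, 0.086]
force: [1.4, 0.2, -2.6]
grip_width: 0.0293
grip_force: 40.0
```

Scaled: 5 mm / 800 = 0.0063, 4 mm / 800 = 0.005.

arm_command([
  [[0,0,0.0025,0,0,0,1],[0,0,0.005,0,0,0,1],[0,0,0.0063,0,0,0,1],[0,0,0.0063,0,0,0,1]],
])

```text
time_s: 12.85
ee_pos: [0.631, -0.0158, 0.0478]
eef_rot: [-3.142, 0.0, 0.086]
force: [0.3, -0.0, -2.7]
grip_width: 0.0291
grip_force: 40.0
```

Scaled: 0.7 mm / 800 = 0.0009.

arm_command([
  [[0,0,0.0009,0,0,0,1],[0,0,0.0009,0,0,0,1]],
])

```text
time_s: 13.05
ee_pos: [0.6312, -0.0158, 0.0473]
eef_rot: [-3.142, -0.0, 0.086]
force: [0.0, 0.2, -1.8]
grip_width: 0.0295
grip_force: 40.0
```

Scaled: 0.5 mm / 800 = 0.0006.

arm_command([
  [[0,0,0.0006,0,0,0,1],[0,0,0.0006,0,0,0,1]],
])

```text
time_s: 13.25
ee_pos: [0.6311, -0.0158, 0.0468]
eef_rot: [-3.142, 0.0, 0.086]
force: [1.1, -0.4, -1.5]
grip_width: 0.0294
grip_force: 40.0
```

Scaled: 0.4 mm / 800 = 0.0005.

arm_command([
  [[0,0,0.0005,0,0,0,1],[0,0,0.0005,0,0,0,1]],
])

```text
time_s: 13.45
ee_pos: [0.6312, -0.0158, 0.0465]
eef_rot: [3.142, -0.0, 0.086]
force: [0.6, -0.4, -1.7]
grip_width: 0.0295
grip_force: 40.0
```

Scaled: 0.3 mm / 800 = 0.0004.

arm_command([
  [[0,0,0.0004,0,0,0,1],[0,0,0.0004,0,0,0,1]],
])

```text
time_s: 13.65
ee_pos: [0.6312, -0.0158, 0.0464]
eef_rot: [3.142, -0.0, 0.086]
force: [-2.3, 0.8, 2.2]
grip_width: 0.0295
grip_force: 40.0
```

It is seated. I release, rise and back off to read the ring.

Scaled: -160 mm / 800 = -0.2, -150 mm / 800 = -0.1875.

arm_command([
  [[0,0,0,0,0,0,0.3],[0,0,0,0,0,0,0],[0,0,0,0,0,0,-0.5],[0,0,0,0,0,0,-1],[0,0,0,0,0,0,-1],[0,0,-0.0125,0,0,0,-1],[0,0,-0.05,0,0,0,-1],[0,0,-0.1063,0,0,0,-1],[0,0,-0.1625,0,0,0,-1],[-0.05,-0.0375,-0.1875,0,0,0,-1],[-0.1,-0.075,-0.2,0,0,0,-1],[-0.1375,-0.0813,-0.2,0,0,0,-1]],
])

```text
time_s: 14.85
ee_pos: [0.5146, 0.0412, 0.2084]
eef_rot: [-3.142, -0.003, 0.087]
force: [0.7, 0.1, 0.4]
grip_width: 0.094
grip_force: 0.0
```

Run:
```python
from h import *
o=ctrl.get_obs(); print(o['time_s'],o['ee_pos'],o['eef_rot'],o['grip_width'])
im,d,i=snap('wrist','w5'); S,ds,j=snap('scene','s5')
out=[]
for im_,d_,i_,n in((im,d,i,'w'),(S,ds,j,'s')):
  h=cv2.cvtColor(im_,cv2.COLOR_BGR2HSV); P=cloud(d_,i_); near=(np.hypot(P[...,0]-.631,P[...,1]+.0155)<.03)&(P[...,2]>.03)
  m=near&((h[...,0]<6)|(h[...,0]>174))&(h[...,1]>150)
  print(n,m.sum(),np.percentile(P[m][:,2],[5,25,50,75,95]).round(4),P[m].mean(0).round(4))
  c=near&(P[...,2]>.11); print('cap',P[c].mean(0).round(4))
  b=near&(h[...,2]<60)&(P[...,2]>.045);print('grip',P[b].mean(0).round(4) if b.any() else 0)
  u,v=map(int,proj([.631,-.0155,.08],i_)); k=40
  out.append(cv2.resize(im_[max(v-k,0):v+k,u-k:u+k],(400,400),interpolation=2))
cv2.imwrite('pics/r5.png',np.hstack(out))
```

```text
14.85 [0.51461121 0.04122891 0.20836759] [-3.14151912 -0.00318157  0.08727105] 0.09398248852185263
w 287 [0.0939 0.0945 0.095  0.0955 0.0962] [ 0.6277 -0.0117  0.095 ]
cap [ 0.6313 -0.0162  0.1137]
grip [ 0.6239 -0.0078  0.0733]
s 32 [0.0887 0.0924 0.0937 0.0952 0.0964] [ 0.6328 -0.0207  0.0933]
cap [ 0.6305 -0.016   0.1132]
grip [ 0.6363 -0.0258  0.0672]
```

View pics/r5.png

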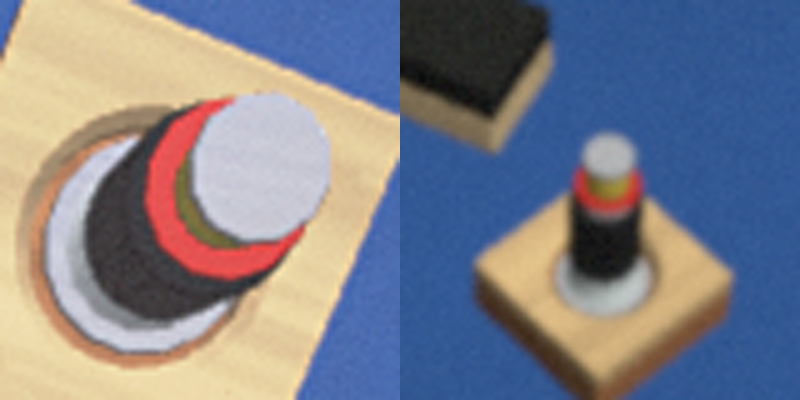

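The gauge stands seated. The ring's top face is at about 0.0950, where it read 0.092 before the press, so the reading is about 3 mm. That is below 6.5 mm: soft, so the green tray.

Run:
```python
from m import *
for f in('w5','s5'):
  im,d,i=load(f); P=cloud(d,i); h=cv2.cvtColor(im,cv2.COLOR_BGR2HSV); z=P[...,2]
  m=((h[...,2]<80)&(z>.037)&(z<.05)&(abs(P[...,0]-.491)<.08)&(abs(P[...,1]-.051)<.05)); m=cv2.morphologyEx(m.astype(np.uint8),cv2.MORPH_OPEN,np.ones((3,3)))>0; q=P[m]
  r=cv2.minAreaRect((q[:,:2]*1000).astype(np.float32)); print(f,m.sum(),np.round(r[0],1),np.round(r[1],1),r[2],np.median(q[:,2]))
# green tray rim by top + scene
for f in('top0','s5'):
  im,d,i=load(f); P=cloud(d,i); h=cv2.cvtColor(im,cv2.COLOR_BGR2HSV); z=P[...,2]
  m=(h[...,0]>50)&(h[...,0]<80)&(h[...,1]>100)&(abs(P[...,0]-.54)<.15)&(abs(P[...,1]-.318)<.15)&(z<.006)&(z>.002)
  m=cv2.morphologyEx(m.astype(np.uint8),cv2.MORPH_OPEN,np.ones((3,3)))>0; q=P[m]
  r=cv2.minAreaRect((q[:,:2]*1000).astype(np.float32)); print(f,m.sum(),np.round(r[0],1),np.round(r[1],1),r[2])
  m=(h[...,0]>50)&(h[...,0]<80)&(h[...,1]>100)&(abs(P[...,0]-.54)<.15)&(abs(P[...,1]-.318)<.15)&(z>.031)&(z<.037); q=P[m]
  r=cv2.minAreaRect((q[:,:2]*1000).astype(np.float32)); print(' rim',m.sum(),np.round(r[0],1),np.round(r[1],1),r[2])
print(tool([.4915,.052,.06]),ctrl.get_obs()['ee_pos'])
```

```text
w5 5558 [492.3  51.4] [109.3  52.9] 4.40673828125 0.04457504850629096
s5 965 [491.7  51.3] [109.9  55.9] 5.133800983428955 0.04415011115255951
top0 2730 [541.6 320.2] [148.6 195.1] 6.89469575881958
 rim 707 [539.1 314.8] [159.  208.9] 6.841908931732178
s5 235 [526.9 326.2] [132.5 179.1] 9.388588905334473
 rim 343 [538.9 314.4] [159.5 212.1] 6.8018798828125
[-21.05994557 -13.38133669 147.81152024] [0.51342541 0.04049701 0.20784378]
```

Scaled: 140 mm / 800 = 0.175, 120 mm / 800 = 0.15.

arm_command([
  [[-0.025,-0.0163,0,0,0,0,-1],[-0.025,-0.0163,0.05,0,0,0,-1],[-0.025,-0.0163,0.1,0,0,0,-1],[-0.025,-0.0163,0.15,0,0,0,-1],[-0.025,-0.0163,0.175,0,0,0,-1],[-0.025,-0.0163,0.175,0,0,0,-1],[-0.025,-0.0163,0.175,0,0,0,-1]],
])

```text
time_s: 15.65
ee_pos: [0.4958, 0.0506, 0.0671]
eef_rot: [3.142, -0.001, 0.086]
force: [-0.4, -0.2, 0.8]
grip_width: 0.0942
grip_force: 0.0
```

Run:
```python
from h import *
o=ctrl.get_obs(); print(o['time_s'],o['ee_pos'],o['eef_rot'],o['force']);print(tool([.492,.0515,.005]))
```

```text
15.65 [0.49575804 0.05064842 0.06714874] [ 3.14154992e+00 -8.43809804e-04  8.55823268e-02] [-0.43608455 -0.24022612  0.81781507]
[-3.72393269 -1.17235065 62.14557246]
```

Scaled: 62 mm / 800 = 0.0775, 60 mm / 800 = 0.075.

arm_command([
  [[-0.0046,-0.0015,0.025,0,0,0,-1],[-0.0046,-0.0015,0.05,0,0,0,-1],[-0.0046,-0.0015,0.0675,0,0,0,-1],[-0.0046,-0.0015,0.075,0,0,0,-1],[-0.0046,-0.0015,0.0775,0,0,0,-1],[-0.0046,-0.0015,0.0775,0,0,0,-1],[-0.0046,-0.0015,0.0775,0,0,0,-0.6]],
])

```text
time_s: 16.35
ee_pos: [0.4918, 0.0517, 0.0051]
eef_rot: [3.142, -0.001, 0.086]
force: [-0.1, -1.1, 0.1]
grip_width: 0.0889
grip_force: 0.0
```

arm_command([
  [[0,0,0,0,0,0,-0.3],[0,0,0,0,0,0,-0.2],[0,0,0,0,0,0,-0.1],[0,0,0,0,0,0,0],[0,0,0,0,0,0,1],[0,0,0,0,0,0,1],[0,0,0,0,0,0,1],[0,0,0,0,0,0,1],[0,0,0,0,0,0,1]],
], squeeze=35)

```text
time_s: 17.25
ee_pos: [0.4912, 0.0517, 0.0042]
eef_rot: [-3.142, -0.0, 0.086]
force: [-1.3, 0.2, 2.6]
grip_width: 0.0554
grip_force: 35.0
```

Scaled: -245 mm / 800 = -0.3063, -215 mm / 800 = -0.2688, -0.033 rad / 3.1416 = -0.0105.

arm_command([
  [[0,0,-0.005,0,0,0,1],[0,0,-0.0188,0,0,0,1],[0,0,-0.0438,0,0,0,1],[0,0,-0.0813,0,0,0,1],[0,0,-0.1125,0,0,0,1],[0.0063,-0.025,-0.1188,0,0,0,1],[0.0188,-0.0688,-0.1188,0,0,-0.0032,1],[0.0325,-0.1188,-0.1188,0,0,-0.0064,1],[0.0463,-0.1688,-0.1188,0,0,-0.0095,1],[0.06,-0.2188,-0.1188,0,0,-0.0105,1],[0.0738,-0.2688,-0.1188,0,0,-0.0105,1],[0.0838,-0.3063,-0.1188,0,0,-0.0105,1]],
])

```text
time_s: 18.45
ee_pos: [0.5368, 0.3038, 0.0998]
eef_rot: [-3.141, -0.0, 0.12]
force: [0.6, 0.4, -2.0]
grip_width: 0.0554
grip_force: 35.0
```

Scaled: -14 mm / 800 = -0.0175, 3 mm / 800 = 0.0038.

arm_command([
  [[0.0038,-0.0175,0,0,0,0,1],[0.0038,-0.0175,0,0,0,0,1],[0.0038,-0.0175,0,0,0,0,1]],
])

```text
time_s: 18.75
ee_pos: [0.5381, 0.3149, 0.0992]
eef_rot: [3.141, 0.0, 0.119]
force: [-0.3, -0.4, -1.3]
grip_width: 0.0555
grip_force: 35.0
```

Run:
```python
from h import *
im,d,i=snap('scene','s6')
o=ctrl.get_obs(); print(o['time_s'],o['ee_pos'],o['eef_rot'],o['force'],o['moment'],o['grip_width'],o['grip_force']);print(tool([.539,.3155,.0085]))
cv2.imwrite('pics/s6c.png',cv2.resize(im[60:280,260:500],None,fx=2.5,fy=2.5))
```

```text
18.8 [0.53820987 0.31453517 0.09930844] [3.14125360e+00 3.08401264e-04 1.18032933e-01] [-0.09908702 -0.10295545 -1.99409438] [-0.04424636  0.01478428 -0.01737302] 0.05553184940026438 34.989445209503174
[ 0.92625967 -0.8958557  90.80786035]
```

View pics/s6c.png

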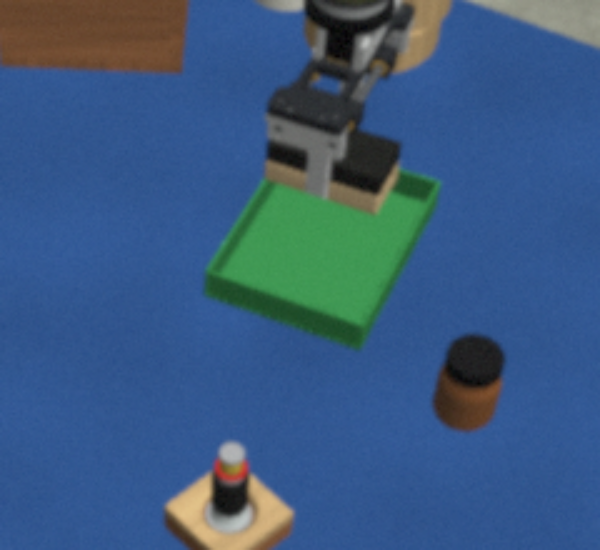

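The block is level in the grip above the green tray (crop 335,180), and the gauge is upright in its stand (230,490). I lower the block.

Scaled: 89 mm / 800 = 0.1113, 86 mm / 800 = 0.1075.

arm_command([
  [[0.0013,-0.0013,0.0313,0,0,0,1],[0.0013,-0.0013,0.0625,0,0,0,1],[0.0013,-0.0013,0.0875,0,0,0,1],[0.0013,-0.0013,0.1,0,0,0,1],[0.0013,-0.0013,0.1075,0,0,0,1],[0.0013,-0.0013,0.1113,0,0,0,1],[0.0013,-0.0013,0.1113,0,0,0,1],[0.0013,-0.0013,0.1113,0,0,0,1]],
])

```text
time_s: 19.6
ee_pos: [0.5395, 0.317, 0.011]
eef_rot: [-3.141, -0.001, 0.119]
force: [0.3, -0.3, -2.8]
grip_width: 0.0555
grip_force: 35.0
```

Scaled: 1 mm / 800 = 0.0013.

arm_command([
  [[0,0,0.0013,0,0,0,1],[0,0,0.0013,0,0,0,1],[0,0,0.0013,0,0,0,1]],
])

```text
time_s: 19.9
ee_pos: [0.5392, 0.3169, 0.0093]
eef_rot: [-3.142, -0.0, 0.119]
force: [-0.4, -0.2, -3.0]
grip_width: 0.0559
grip_force: 35.0
```

Scaled: 0.5 mm / 800 = 0.0006.

arm_command([
  [[0,0,0.0006,0,0,0,1],[0,0,0.0006,0,0,0,1]],
])

```text
time_s: 20.1
ee_pos: [0.5391, 0.3169, 0.0086]
eef_rot: [3.142, 0.0, 0.119]
force: [0.3, 0.5, -3.0]
grip_width: 0.0558
grip_force: 35.0
```

Scaled: 0.5 mm / 800 = 0.0006.

arm_command([
  [[0,0,0.0006,0,0,0,1],[0,0,0.0006,0,0,0,1]],
])

```text
time_s: 20.3
ee_pos: [0.5392, 0.3169, 0.0083]
eef_rot: [-3.142, -0.0, 0.119]
force: [0.1, -0.1, -1.2]
grip_width: 0.0555
grip_force: 35.0
```

Scaled: 0.3 mm / 800 = 0.0004.

arm_command([
  [[0,0,0.0004,0,0,0,1],[0,0,0.0004,0,0,0,1]],
])

```text
time_s: 20.5
ee_pos: [0.5392, 0.3168, 0.0082]
eef_rot: [-3.142, -0.0, 0.119]
force: [-3.2, -1.2, 4.2]
grip_width: 0.0559
grip_force: 35.0
```

Scaled: -180 mm / 800 = -0.225, -160 mm / 800 = -0.2.

arm_command([
  [[0,0,0,0,0,0,0],[0,0,0,0,0,0,-0.4],[0,0,0,0,0,0,-0.8],[0,0,0,0,0,0,-1],[0,0,0,0,0,0,-1],[0,0,-0.0125,0,0,0,-1],[0,0,-0.05,0,0,0,-1],[0,0,-0.1,0,0,0,-1],[0,0,-0.1563,0,0,0,-1],[0,0,-0.2,0,0,0,-1],[0,0,-0.225,0,0,0,-1],[0,0,-0.225,0,0,0,-1]],
])

```text
time_s: 21.7
ee_pos: [0.5401, 0.3174, 0.1919]
eef_rot: [-3.139, -0.006, 0.119]
force: [-1.0, -0.1, -0.8]
grip_width: 0.0937
grip_force: 0.0
```

Run:
```python
from h import *
im,d,i=snap('scene','s7')
o=ctrl.get_obs(); print(o['time_s'],o['ee_pos'],o['grip_width'],o['force'])
cv2.imwrite('pics/s7c.png',cv2.resize(im[60:280,260:500],None,fx=2.5,fy=2.5))
```

```text
21.75 [0.53940371 0.31698121 0.18921773] 0.093936503190826 [-0.22339209 -0.84819631 -0.22608842]
```

View pics/s7c.png

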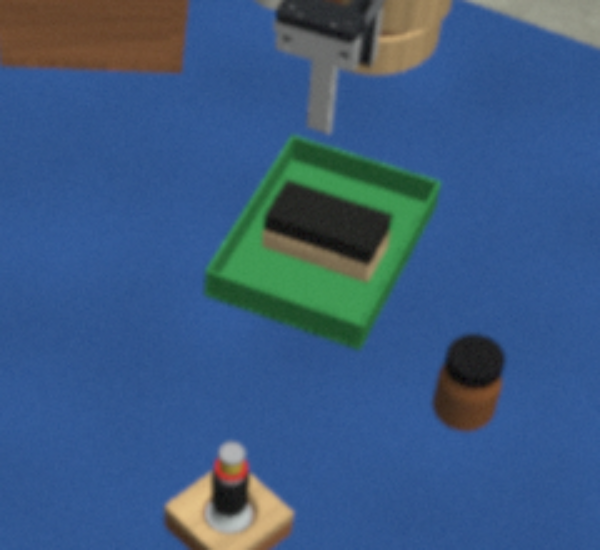

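The block lies sole up in the green tray (crop 328,230), the gauge is upright in its stand, and the arm is clear.

```bash
python3 -c "
from station import ctrl
print(ctrl.hand_in())"
```

```text
the job is handed in; nothing more can be done
None
```

The sole is soft: the ring read about 3 mm, well under the 6.5 mm limit, after a press of about 16 N held for over a second. The gauge is back upright in its stand, the block lies sole up in the green tray, and the job was handed in at about 22 s.

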